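# Hold the pen on the tablet's calibration mark

## Robot

A 6-joint arm with a two-finger parallel gripper is mounted at the origin on the work surface. World frame = base frame: x ahead of the robot, y to its left, z up, the work surface at z = 0. Lengths are in m, angles in rad, forces in N, time in s.
With the tool pointing down it reaches from about 0.225 to 0.875 m from the base axis. Payload 3.4 kg.
Tool frame: the origin (TCP) lies midway between the tips of the shut fingers; the grasp point (between the pads) lies 19 mm behind it (manip.grasp_offset is the distance from the TCP to the grasp point, in m); x points along the fingers, y is the direction in which the jaws open and shut, and the axes are right-handed (so a half turn about x gives the same grasp; the last joint's range is limited). The gripper opens to 85 mm and grips with 20 to 120 N. Pads are 22 mm wide; open, the fingers measure 114 mm over their backs; the gripper's body (76 mm by 85 mm) begins 54 mm behind the grasp point. The pads swing forward as they close: fully open they stand 13 mm farther back than shut.
Start: joints at [-1.396, 0.276, 1.505, -0, 1.361, -0.121], TCP at [0.168, -0.55, 0.231] pointing down, gripper open.
Joint ranges: [-2.89, 2.89], [-0.75, 2.08], [0.22, 2.7], [-1.18, 4.32], [0.11, 2.71], [-2.7, 2.7]. Speed limits (rad/s): [2.57, 2.57, 3.14, 3.14, 3.14, 3.14].

## Interface

Orientations are given as a unit quaternion [w, x, y, z].
In Python, from rig import manip gives the robot as it stands.
- The arm moves only by the shell command python3 -m creep 'ROWS' [OPENING] [FORCE]. ROWS is a JSON object of lists of equal length, an entry for each row: "delta_pos": the shift along the tool's x, y, z in cm, a list of three; "dr": the turn, a rotation vector about the tool's x, y, z in rad, a list of three. In form: {"delta_pos": [[dx, dy, dz], ...], "dr": [[rx, ry, rz], ...]}. A call has 1 to 10 rows; each row is the pose to reach, as a shift and turn from the pose commanded when the call began, along the tool's axes at that moment; what a row does not reach only later rows make up. A row lasts 1/10 s, in which the tool goes at most 50 mm and 8.59 degrees, less where a joint would pass 70% of its speed; a pose out of reach is approached as far as the arm can. A call with a gripper value outside its range is refused whole. OPENING is the opening, from -1 (shut) to 1 (fully open), set as the call begins (- or left out, the last holds). The fingers move at their own pace and stop on an object; FORCE is the grip in N (left out, the last holds). Time passes only in rows, so rows that repeat a pose let the fingers close. It gives the time, the measured TCP pose, the force and the opening at its end, in the units of the state.
- manip.get_state(): the state, without advancing time (a new reading comes with each control period).
- manip.get_image(name): name is "side" or "top"; returns a dict with "pixels" (400x640x3 uint8, blue, green, red), "depth" (400x640 float32, m along the optical axis (not along the pixel's ray), 0 where there is no reading), "intrinsics" (3x3 intrinsics, pixels), "k1" (the pictures are not rectified: a ray, as slopes to the right and down, at radius r is drawn at 1 + k1 r^2 times it, then the intrinsics apply), "rvec" (rotation vector, rad) and "tvec" (3), from world to camera coordinates, as OpenCV has them. Camera axes: x right, y down, z forward; pixel columns grow to the right and rows downward; lengths in m; the calibration is good to about 2 mm. A picture is of the moment at which its call begins.
- manip.sign_off(): hands the job in, once; it reports no verdict.
The state is a dict: "clock": time; "qpos": joint angles; "qd": joint speeds; "effort": joint torques, N m; "position": TCP position; "ee_rot": TCP orientation; "contact_force": force on the tool from outside, world axes, zero at the start; "moment": the same for the moment, N m; "width": finger opening in m.
Only numpy, scipy, OpenCV 4.12 (cv2) and the standard library are available. Lean on these libraries where they do the work, as an engineer would, in place of code of your own. Each camera call takes 0.05 s, during which the arm holds its last target. There are 200 camera calls.

## Task

Calibrate the drawing pen: take it out of its pen stand and set its nib on the red ringed cross on the tablet's screen, with the pen square to the sloping glass and pressed so lightly that the sprung nib goes only part of the way in. Finish while holding it still there - do not let go or put the pen down. Never press hard on the tablet, and leave the drink cup, the pill bottle and the phone alone.

Things in the scene. Friction and masses are not known exactly. Their poses are not given: they have to be found in the camera images.
- pen: Black drawing pen, round, 150 mm long over all with the nib, about 30 g, at the start standing upright, nib down, in the pen stand's bore, its top 157 mm above the desk. Origin at the tip of the free (unpressed) nib, z axis along the pen towards its orange-tipped tail. Barrel diameter 14 mm from 32 to 146 mm above the origin, tapering below that to 10 mm at 8 mm, where the white nib comes out
- nib_tip (a point): The tip of the pen's white nib, 8 mm beyond the barrel while free; it slides with the nib
- nib (a joint): How far the nib is pressed into the pen (m): 0 free, 0.004 fully in. Spring: 0.5 N at the start of the travel, then 1 N more per mm, 4.5 N fully in; beyond that the pen is rigid
- pen_stand: Weighted round grey pen stand on a black rubber foot, 72 mm diameter, 37 mm high, does not move; it stands to the left or to the right of the tablet. Origin at the centre of its underside. An upright bore of 17 mm diameter runs down its middle; the pen's nose rests on a ledge 15 mm above the desk, so that the free nib's tip is 7 mm above the desk and 120 mm of the pen stand out above the stand
- tablet: Black pen tablet with a lit screen, 190 mm (x) by 270 mm (y), on a stiff hinged aluminium stand, sloping up away from the robot at 11 to 20 degrees. Origin on the hinge at the middle of its near, lower edge; x up the slope, y to the left along the edge, z square out of the glass. The flat glass lies 16 mm from the origin along z and spans x 5 to 195 mm, y -135 to 135 mm. It is rigid and stays put unless pushed with more than about 30 N
- target_center (a point): The centre of the red cross in a red ring, 24 mm in diameter, shown on the screen; the point lies on the glass. Its z axis points square out of the glass, x up the slope, y to the left
- cup: Lidded paper drink cup, 88 mm diameter, 138 mm high with a straw up to 200 mm, loose, on the other side of the tablet from the pen stand. Origin at the centre of its underside, z up
- pill_bottle: White pill bottle with a green label, 52 mm diameter, 92 mm high, loose, origin at the centre of its underside, z up
- phone: Phone lying flat, 156 by 74 by 8 mm, loose, origin at the centre of its underside
Things that resemble listed ones, but are neither listed nor needed, are in the scene too. What is shaped like the pen_stand but blue is not meant. Of the things that look like the cup, take the one that is farthest from the robot's base at the start.

How it is judged:
On the way:
1. the pen is drawn out of its stand and carried by the gripper (z of nib_tip in the frame of pen_stand above 0.045 m and contact force between the fingers and pen above 1 N and contact force between pen and tablet below 0.1 N), for 0.2 s.
At the end, for the whole second after the job is handed in: The gripper holds the pen still, out of its stand: nib tip within 8 mm of the cross, pen within 8 degrees of square to the glass, nib pressed in 0.3 to 3.7 mm (0.5 to 6 N); the mark shifted under 6 mm; cup and bottle upright, they and the phone within 20 mm of their places (distance between nib_tip and target_center below 0.008 m and angle between the z axis of pen and the z axis of target_center, either way round below 0.14 rad and contact force between pen and tablet between 0.5 and 6 N and value of joint nib between 0.0003 and 0.0037 m and contact force between the fingers and pen above 1 N and contact force between pen and pen_stand below 0.1 N and linear speed of pen below 0.02 m/s and distance of target_center from where it was at the start of the episode below 0.006 m and distance of each of cup, pill_bottle, phone from where it was at the start of the episode below 0.02 m and angle between each of cup, pill_bottle's own z axis and vertical below 0.3 rad); the arm keeps its last pose, push and grip.
It fails at once if the tablet is pressed harder than 15 N (contact force between tablet and anything else above 15 N).
It fails at once if the cup, the pill bottle or the phone is shifted by more than 20 mm or tipped (distance of any of cup, pill_bottle, phone from where it was at the start of the episode above 0.02 m or angle between any of cup, pill_bottle's own z axis and vertical above 0.3 rad).
It also fails if it takes over 48 s, if anything falls off the work surface, if the arm or the gripper's body presses on something with over 40 N, if the wrist force passes 120 N, or if a joint passes its speed limit or range.

## Working session

There is one attempt and no reset: what is moved stays moved. The work goes in short steps, Python scripts to look and compute and a shell command to move; the robot and the scene stay as the last step left them, time stands still between calls to the robot, and variables do not carry over. Pictures are saved under pics/ and viewed, about 8 in all and at most 12, crops included, and the job is handed in when it is done.

```bash
mkdir -p pics; ls; cat > h.py <<'E'
import numpy as np, cv2
from rig import manip
from scipy.spatial.transform import Rotation as R
def grab(n):
    im=manip.get_image(n); np.savez(f'{n}.npz',**im); return im
def load(n): return np.load(f'{n}.npz')
def cam(im):
    Rm=cv2.Rodrigues(np.array(im['rvec'],float))[0]; return Rm,np.array(im['tvec'],float).ravel()
def ray(im,uv):
    K=np.array(im['intrinsics']); k1=float(im['k1']); uv=np.atleast_2d(np.array(uv,float))
    d=np.array([k1,0,0,0,0.])
    p=cv2.undistortPoints(uv[:,None],K,d)[:,0]
    Rm,t=cam(im); D=np.c_[p,np.ones(len(p))]@Rm; return -Rm.T@t,D   # D scaled to depth 1
def onz(im,uv,z):
    c,D=ray(im,uv); return c+D*((z-c[2])/D[:,2])[:,None]
def bydepth(im,uv):
    c,D=ray(im,uv); uv=np.atleast_2d(uv).astype(int); return c+D*im['depth'][uv[:,1],uv[:,0]][:,None]
def proj(im,P):
    return cv2.projectPoints(np.atleast_2d(np.array(P,float)),np.array(im['rvec'],float),np.array(im['tvec'],float),np.array(im['intrinsics']),np.array([float(im['k1']),0,0,0,0]))[0][:,0]
def tri(a,ua,b,ub):
    c1,d1=ray(a,ua);c2,d2=ray(b,ub);d1=d1[0];d2=d2[0]
    s=np.linalg.lstsq(np.c_[d1,-d2],c2-c1,rcond=None)[0]
    p,q=c1+s[0]*d1,c2+s[1]*d2; return (p+q)/2,np.linalg.norm(p-q)
E
python3 - <<'E'
from h import *
for n in('top','side'):
    im=grab(n); cv2.imwrite(f'pics/{n}0.png',im['pixels']); print(n,ray(im,[320,200]),float(im['k1']))
s=manip.get_state();print({k:np.round(v,3) for k,v in s.items()}, manip.grasp_offset)
E
```

```text
pics
top (array([0.27434448, 0.03950163, 1.12774769]), array([[ 0.19359311, -0.02187267, -0.9808423 ]])) -0.035266862505229764
side (array([-0.20240061,  0.83898745,  0.80522712]), array([[ 0.5282134 , -0.61900397, -0.58124197]])) -0.138316757218512
{'clock': np.float64(0.1), 'qpos': array([-1.396,  0.277,  1.506,  0.   ,  1.361, -0.121]), 'qd': array([ 0.   , -0.002, -0.001,  0.001, -0.   ,  0.   ]), 'effort': array([ 1.000e-03, -4.177e+01, -2.464e+01, -0.000e+00,  6.000e-03,
        0.000e+00]), 'position': array([ 0.168, -0.55 ,  0.231]), 'ee_rot': array([-0.104, -0.699, -0.105,  0.699]), 'contact_force': array([ 0.569, -0.204,  0.612]), 'moment': array([ 0.072, -0.035,  0.009]), 'width': np.float64(0.086)} 0.0187
```

View pics/top0.png

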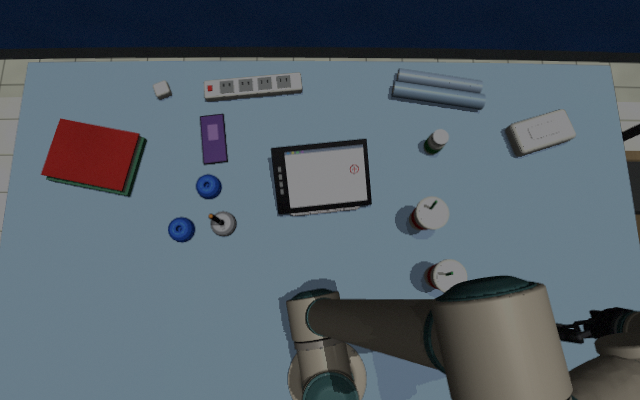

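View pics/side0.png

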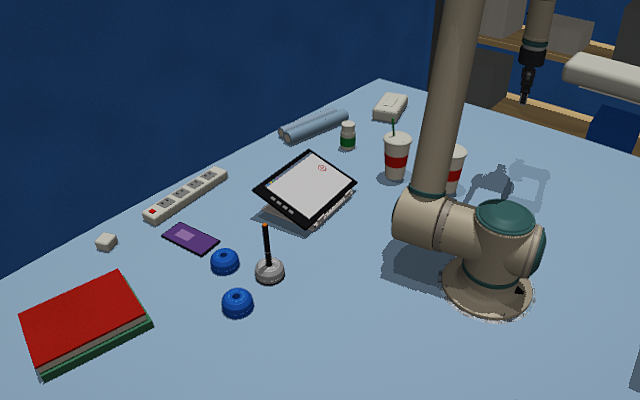

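Top view: the grey stand with the pen is at (222,223), and the pen's orange tail at (212,217). The blue look-alikes at (208,186) and (181,229) are not meant. The red cross is at (354,169). The cup is the far one at (430,213), with the bottle at (437,141) and the phone at (213,138). In the side view the tail is at (264,226), the stand at (269,270) and the cross at (322,168).

```bash
cat > m.py <<'E'
from h import *
T,S=load('top'),load('side')
def cen(im,lo,hi,box):
    x0,y0,x1,y1=box; h=cv2.cvtColor(im['pixels'],cv2.COLOR_BGR2HSV)[y0:y1,x0:x1]
    m=cv2.inRange(h,lo,hi); ys,xs=np.nonzero(m); return np.array([xs.mean()+x0,ys.mean()+y0]),len(xs)
ot,n1=cen(T,(5,120,100),(22,255,255),(200,205,230,235)); os_,n2=cen(S,(5,120,100),(22,255,255),(250,215,280,240))
print('orange',ot,n1,os_,n2,'tri',tri(T,ot,S,os_),'z.157',onz(T,ot,.155),onz(S,os_,.155))
red=lambda im,b:cen(im,(0,60,60),(8,255,255),b)
red2=lambda im,b:cen(im,(165,60,60),(180,255,255),b)
for f in(red,red2):
    for im,b in((T,(344,158,366,180)),(S,(312,160,332,178))):
        try: print('red',f(im,b))
        except Exception as e: print(e)
# glass plane from depth, white screen region
for im,b in((T,(292,150,345,200)),(S,(280,170,330,205))):
    x0,y0,x1,y1=b; uv=np.array([(x,y) for x in range(x0,x1,2) for y in range(y0,y1,2)])
    px=im['pixels'][uv[:,1],uv[:,0]].astype(int); k=(px.min(1)>120)&(im['depth'][uv[:,1],uv[:,0]]>0); P=bydepth(im,uv[k])
    c=P.mean(0); n=np.linalg.svd(P-c)[2][2]; n*=np.sign(n[2]); print('plane',c,n,'tilt',np.degrees(np.arccos(n[2])),'azim',np.degrees(np.arctan2(n[1],n[0])),'rms',np.std((P-c)@n),k.sum())
# stand top grey
for im,uv in((T,(225,226)),(S,(275,262)),(T,(430,213)),(T,(440,135)),(T,(208,186))): print(uv,bydepth(im,[uv]))
a=cv2.resize(T['pixels'][120:250,160:380],None,fx=3,fy=3,interpolation=cv2.INTER_CUBIC)
b=cv2.resize(S['pixels'][140:290,210:370],None,fx=2.6,fy=2.6)
w=max(a.shape[1],b.shape[1]); 
cv2.imwrite('pics/c1.png',a)
E
python3 m.py
```

```text
orange [210.11111111 215.33333333] 9 [264.5 224. ] 12 tri (array([0.42722164, 0.29426729, 0.15440829]), np.float64(0.0014646609320336625)) z.157 [[0.42772751 0.29458183 0.155     ]] [[0.42588981 0.29451189 0.155     ]]
red (array([352.75, 168.  ]), 8)
red (array([321.7 , 167.75]), 20)
red (array([354.36363636, 169.09090909]), 11)
red (array([nan, nan]), 0)
plane [0.5555151  0.01932223 0.0622047 ] [-0.32873926 -0.03461079  0.94378631] tilt 19.302538639692592 azim -173.98984693068883 rms 0.0020613160474559863 639
plane [0.54779076 0.02383509 0.06170062] [-0.32297638 -0.03722464  0.94567467] tilt 18.972509759560218 azim -173.4253841104892 rms 0.001940132441591797 423
(225, 226) [[0.4160689  0.28261857 0.03591014]]
(275, 262) [[0.41788888 0.28140611 0.03510541]]
(430, 213) [[ 0.43463491 -0.26797739  0.13773074]]
(440, 135) [[0.27434448 0.03950163 1.12774769]]
(208, 186) [[0.5382624  0.34359272 0.0074166 ]]m.py:5: RuntimeWarning: Mean of empty slice.
  m=cv2.inRange(h,lo,hi); ys,xs=np.nonzero(m); return np.array([xs.mean()+x0,ys.mean()+y0]),len(xs)
  ret = ret.dtype.type(ret / rcount)
```

View pics/c1.png

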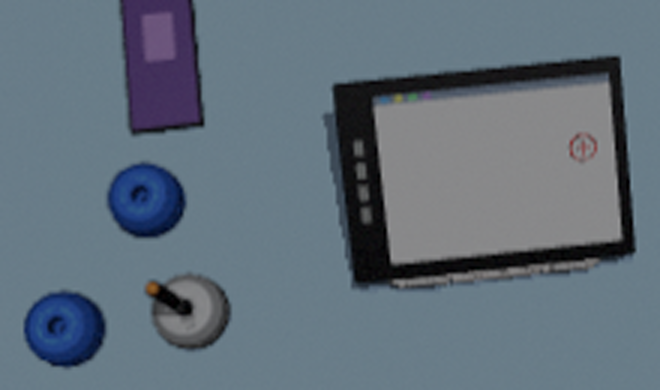

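```bash
cat > go.py <<'E'
from h import *
def plan(pos,X,Y):
    """print move to TCP pos with tool x=X, tool y=Y (world)"""
    s=manip.get_state(); q=np.array(s['ee_rot']); Rc=R.from_quat(q[[1,2,3,0]]); p=np.array(s['position'])
    X=np.array(X,float);X/=np.linalg.norm(X);Y=np.array(Y,float);Y-=X*(X@Y);Y/=np.linalg.norm(Y)
    Rt=R.from_matrix(np.c_[X,Y,np.cross(X,Y)])
    print('cm',np.round(Rc.inv().apply(np.array(pos)-p)*100,2),'dr',np.round((Rc.inv()*Rt).as_rotvec(),3),'p',np.round(p,4),'axes',np.round(Rc.as_matrix(),3).tolist(),'q',np.round(s['qpos'],2),'F',np.round(s['contact_force'],2),'w',s['width'],'t',s['clock'])
E
python3 - <<'E'
from go import *
T,S=load('top'),load('side')
print('stand centre',onz(T,[221.8,222.6],.037))
c=np.array([.5517,.0216,.062]);n=np.array([-.326,-.036,.945]);n/=np.linalg.norm(n)
for im,uv in((T,[354,169]),(S,[321.7,167.9])):
    o,D=ray(im,uv); print('target',o+D[0]*((c-o)@n/(D[0]@n)), bydepth(im,np.round([uv])))
print(tri(T,[354,169],S,[321.7,167.9]))
for b in ([.34,-.1,.42],[.427,.294,.25]):
  plan(b,[0,0,-1],[-.1,1,0]); plan(b,[0,0,-1],[.1,-1,0])
E
```

```text
stand centre [[0.42557509 0.29173604 0.037     ]]
target [ 0.57314745 -0.08098071  0.06549097] [[ 0.57252554 -0.08072994  0.0677019 ]]
target [ 0.57204799 -0.07894721  0.06518915] [[ 0.56928966 -0.07705837  0.06680985]]
(array([ 0.573806  , -0.08116717,  0.06342449]), np.float64(0.00017915230766346274))
cm [-18.88 -38.01 -29.61] dr [-2.945e+00 -2.000e-03 -0.000e+00] p [ 0.1675 -0.5496  0.2305] axes [[-0.0, 0.291, -0.957], [0.002, -0.957, -0.291], [-1.0, -0.002, -0.0]] q [-1.4   0.28  1.51  0.    1.36 -0.12] F [ 0.57 -0.2   0.61] w 0.08568264111727719 t 0.1
cm [-18.88 -38.01 -29.61] dr [ 0.196 -0.     0.002] p [ 0.1675 -0.5496  0.2305] axes [[-0.0, 0.291, -0.957], [0.002, -0.957, -0.291], [-1.0, -0.002, -0.0]] q [-1.4   0.28  1.51  0.    1.36 -0.12] F [ 0.57 -0.2   0.61] w 0.08568264111727719 t 0.1
cm [ -1.82 -73.13 -49.41] dr [-2.945e+00 -2.000e-03 -0.000e+00] p [ 0.1675 -0.5496  0.2305] axes [[-0.0, 0.291, -0.957], [0.002, -0.957, -0.291], [-1.0, -0.002, -0.0]] q [-1.4   0.28  1.51  0.    1.36 -0.12] F [ 0.57 -0.2   0.61] w 0.08568264111727719 t 0.1
cm [ -1.82 -73.13 -49.41] dr [ 0.196 -0.     0.002] p [ 0.1675 -0.5496  0.2305] axes [[-0.0, 0.291, -0.957], [0.002, -0.957, -0.291], [-1.0, -0.002, -0.0]] q [-1.4   0.28  1.51  0.    1.36 -0.12] F [ 0.57 -0.2   0.61] w 0.08568264111727719 t 0.1
```

```bash
python3 -m creep '{"delta_pos":[[-5,0,0],[-10,0,0],[-15,0,0],[-18,-3,-2],[-19,-6,-5],[-19,-10,-8],[-19,-14,-11],[-19,-18,-14],[-19,-22,-17],[-19,-26,-20]],"dr":[[0,0,0],[0.1,0,0],[0.2,0,0],[0.2,0,0],[0.2,0,0],[0.2,0,0],[0.2,0,0],[0.2,0,0],[0.2,0,0],[0.2,0,0]]}' 1 60
python3 -c "
from go import *
plan([.4265,.2935,.24],[0,0,-1],[.1,-1,0])"
```

```text
clock: 1.1
position: [0.2832, -0.241, 0.421]
ee_rot: [0.033, 0.706, 0.034, -0.706]
contact_force: [1.0, 0.4, 0.6]
width: 0.0858
cm [ 18.12 -51.84 -19.33] dr [-0.005 -0.     0.   ] p [ 0.2832 -0.241   0.421 ] axes [[0.0, 0.095, -0.996], [0.0, -0.996, -0.095], [-1.0, -0.0, -0.0]] q [-0.89 -0.09  1.47  0.    1.76  0.58] F [1.04 0.43 0.57] w 0.08576881312970905 t 1.1
```

```bash
python3 -m creep '{"delta_pos":[[0,-4,-2],[0,-8,-4],[0,-13,-6],[0,-17,-8],[0,-22,-10],[0,-26,-12],[3,-30,-14],[5,-35,-16],[8,-39,-17],[11,-43,-18]],"dr":[[0,0,0],[0,0,0],[0,0,0],[0,0,0],[0,0,0],[0,0,0],[0,0,0],[0,0,0],[0,0,0],[0,0,0]]}'
python3 -m creep '{"delta_pos":[[2,-4,-0.5],[4.5,-7,-1],[7,-8.8,-1.3],[7,-8.8,-1.3],[7,-8.8,-1.3]],"dr":[[0,0,0],[0,0,0],[0,0,0],[0,0,0],[0,0,0]]}'
python3 - <<'E'
from go import *
plan([.4265,.2935,.096],[0,0,-1],[.1,-1,0])
for n in('top','side'): im=grab(n)
T,S=load('top'),load('side')
a=cv2.resize(S['pixels'][140:300,180:350],None,fx=4,fy=3.7); cv2.imwrite('pics/c2.png',a)
for P in ([.4265,.2935,.157],[.4265,.2935,.037]):print(proj(S,P))
E
```

```text
clock: 2.1
position: [0.4197, 0.194, 0.3177]
ee_rot: [0.034, 0.707, 0.034, -0.706]
contact_force: [0.7, -0.6, 0.7]
width: 0.0852
clock: 2.6
position: [0.4237, 0.2804, 0.2483]
ee_rot: [-0.035, -0.706, -0.034, 0.707]
contact_force: [-0.0, 0.2, 1.0]
width: 0.0857
cm [15.22 -1.3  -0.43] dr [-0.003  0.002 -0.001] p [0.4237 0.2804 0.2483] axes [[-0.002, 0.097, -0.995], [-0.002, -0.995, -0.097], [-1.0, 0.001, 0.002]] q [ 0.45  0.17  1.61 -0.    1.37  1.92] F [-0.05  0.17  1.01] w 0.0857049971763335 t 2.6
[[264.55575378 222.96915592]]
[[268.80873635 262.53376348]]
```

View pics/c2.png

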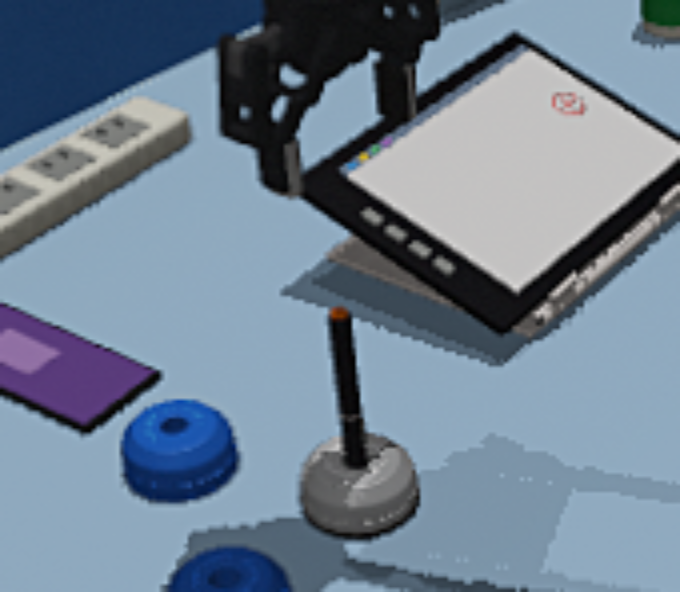

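The crop shows the pen upright in the grey stand, with its tail at about (265,224) in the side view, within 1–2 px of my estimate. The open fingers are above it, so I'm descending.

```bash
python3 -m creep '{"delta_pos":[[2,-1.3,-0.4],[5,-1.3,-0.4],[8,-1.3,-0.4],[11,-1.3,-0.4],[13.5,-1.3,-0.4],[15,-1.3,-0.4],[15,-1.3,-0.4],[15,-1.3,-0.4]],"dr":[[0,0,0],[0,0,0],[0,0,0],[0,0,0],[0,0,0],[0,0,0],[0,0,0],[0,0,0]]}'
python3 - <<'E'
from go import *
plan([.4265,.2935,.096],[0,0,-1],[.1,-1,0])
S=grab('side');T=grab('top')
a=cv2.resize(S['pixels'][160:290,200:330],None,fx=4.5,fy=4.5); cv2.imwrite('pics/c3.png',a)
E
```

```text
clock: 3.5
position: [0.428, 0.2938, 0.1001]
ee_rot: [0.033, 0.707, 0.034, -0.706]
contact_force: [0.5, -0.8, 0.4]
width: 0.0857
cm [0.41 0.01 0.16] dr [-0.005 -0.002  0.001] p [0.428  0.2938 0.1001] axes [[0.002, 0.094, -0.996], [0.001, -0.996, -0.094], [-1.0, -0.001, -0.002]] q [ 0.47  0.3   1.82 -0.    1.01  1.94] F [ 0.46 -0.77  0.43] w 0.08567359053230048 t 3.5
```

View pics/c3.png

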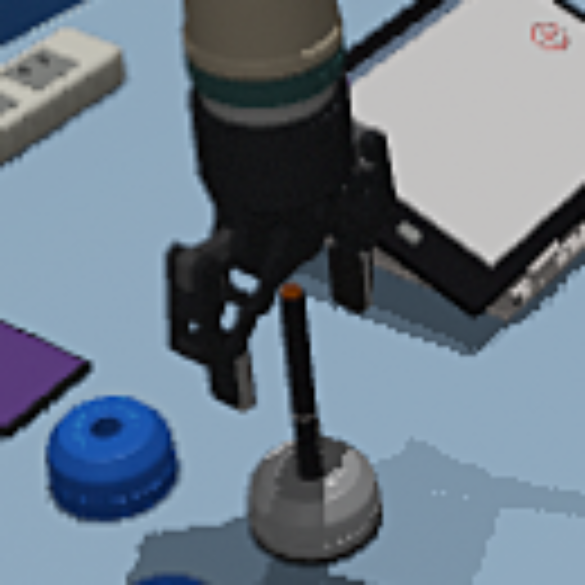

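The fingers straddle the pen, whose tail is at crop (292,292). Next I close and check.

```bash
python3 -m creep '{"delta_pos":[[0,0,0.15],[0,0,0.15],[0,0,0.15],[0,0,0.15],[0,0,0.15],[0,0,0.15],[0,0,0.15],[0,0,0.15]],"dr":[[0,0,0],[0,0,0],[0,0,0],[0,0,0],[0,0,0],[0,0,0],[0,0,0],[0,0,0]]}' -1 60
python3 -m creep '{"delta_pos":[[-1,0,0],[-3,0,0],[-5,0,0],[-7.5,0,0],[-10,0,0],[-12,0,0],[-14,0,0],[-14,0,0],[-14,0,0],[-14,0,0]],"dr":[[0,0,0],[0,0,0],[0,0,0],[0,0,0],[0,0,0],[0,0,0],[0,0,0],[0,0,0],[0,0,0],[0,0,0]]}'
python3 - <<'E'
from go import *
plan([.4265,.2935,.24],[0,0,-1],[.1,-1,0])
S=grab('side');T=grab('top')
g=[.4265,.2935,.24+.019]
print(proj(S,g),proj(S,[.4265,.2935,.147]),proj(T,g))
a=cv2.resize(S['pixels'][120:290,190:340],None,fx=4,fy=3.5); cv2.imwrite('pics/c4.png',a)
E
```

```text
clock: 4.4
position: [0.4255, 0.2939, 0.0988]
ee_rot: [0.034, 0.706, 0.034, -0.706]
contact_force: [-0.7, 0.3, 2.5]
width: 0.0124
clock: 5.4
position: [0.4245, 0.2935, 0.2374]
ee_rot: [-0.034, -0.706, -0.033, 0.707]
contact_force: [0.1, -0.3, -0.3]
width: 0.0125
cm [-0.26  0.02 -0.19] dr [-0.004  0.002 -0.001] p [0.4245 0.2935 0.2374] axes [[-0.002, 0.096, -0.995], [-0.001, -0.995, -0.096], [-1.0, 0.001, 0.002]] q [ 0.47  0.18  1.61 -0.    1.35  1.95] F [ 0.06 -0.32 -0.28] w 0.012495440550757783 t 5.4
[[260.56419406 184.84547283]] [[264.92794752 226.47407573]] [[198.80124093 208.71006671]]
```

View pics/c4.png

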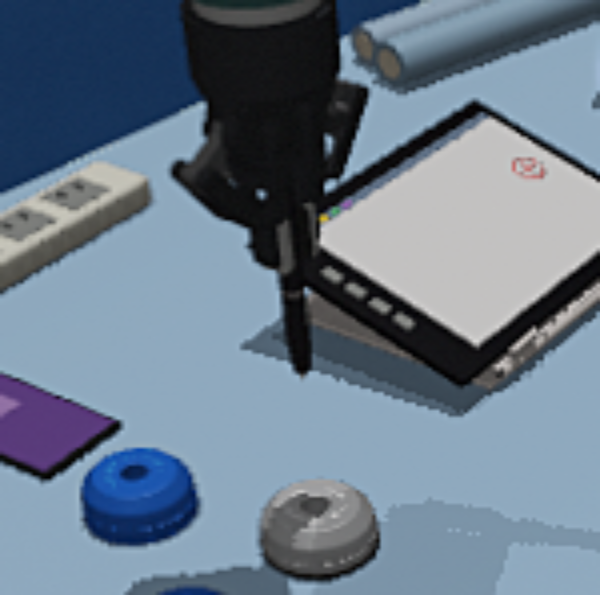

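The pen is out and held straight, with its nose at about (266,226), where I predicted it. Next is the approach pose square above the cross, with a 40 mm gap.

```bash
python3 - <<'E'
from go import *
n=np.array([-.326,-.036,.945]);n/=np.linalg.norm(n); t=np.array([.5727,-.080,.065])
plan(t+n*(.0918+.04),-n,[.11,-1,0]); print(t+n*.1318)
E
```

```text
cm [ 4.81 38.66 -6.85] dr [-0.013  0.337 -0.003] p [0.4246 0.2936 0.2374] axes [[-0.002, 0.096, -0.995], [-0.001, -0.995, -0.096], [-1.0, 0.001, 0.002]] q [ 0.47  0.19  1.61 -0.    1.35  1.95] F [-0.26  0.49  0.04] w 0.01253806458741271 t 5.5
[ 0.52974602 -0.08474338  0.18951384]
```

```bash
python3 -m creep '{"delta_pos":[[0,3,-0.5],[0,7,-1.2],[0,11,-2],[0,15.5,-2.8],[0,20,-3.6],[0.5,24.5,-4.4],[1.5,29,-5.2],[3,33,-6],[4,36,-6.5],[4.8,38.7,-6.85]],"dr":[[0,0,0],[0,0.05,0],[0,0.1,0],[0,0.15,0],[0,0.2,0],[0,0.25,0],[0,0.29,0],[0,0.32,0],[-0.013,0.337,-0.003],[-0.013,0.337,-0.003]]}'
python3 -m creep '{"delta_pos":[[0,0,0],[0,0,0],[0,0,0]],"dr":[[0,0,0],[0,0,0],[0,0,0]]}'
python3 - <<'E'
from go import *
n=np.array([-.326,-.036,.945]);n/=np.linalg.norm(n); t=np.array([.5727,-.080,.065])
plan(t+n*(.0918+.04),-n,[.11,-1,0])
S=grab('side');T=grab('top')
print('pred tip side,top',proj(S,t+n*.04),proj(T,t+n*.04),'ring',proj(S,t),proj(T,t))
a=cv2.resize(S['pixels'][110:210,260:360],None,fx=5,fy=5);b=cv2.resize(T['pixels'][120:220,290:390],None,fx=3,fy=3)
c=np.zeros((500,800,3),np.uint8);c[:,:500]=a;c[:300,500:]=b;cv2.imwrite('pics/c5.png',c)
E
```

```text
clock: 6.5
position: [0.5293, -0.0864, 0.1889]
ee_rot: [0.03, 0.814, 0.044, -0.579]
contact_force: [0.1, 1.1, -0.2]
width: 0.0129
clock: 6.8
position: [0.5301, -0.0839, 0.1904]
ee_rot: [0.031, 0.814, 0.045, -0.578]
contact_force: [-0.6, 0.0, 0.3]
width: 0.0122
cm [0.07 0.08 0.07] dr [-0.    -0.002  0.001] p [ 0.5301 -0.0839  0.1904] axes [[0.328, 0.11, -0.938], [0.038, -0.994, -0.103], [-0.944, -0.002, -0.33]] q [-0.4   0.09  1.91  0.22  0.86  0.95] F [-0.64  0.    0.26] w 0.01218017884452688 t 6.8
pred tip side,top [[325.33518492 158.01608564]] [[355.74004309 170.05856043]] ring [[321.758072   167.73800436]] [[353.63968683 169.19982648]]
```

View pics/c5.png

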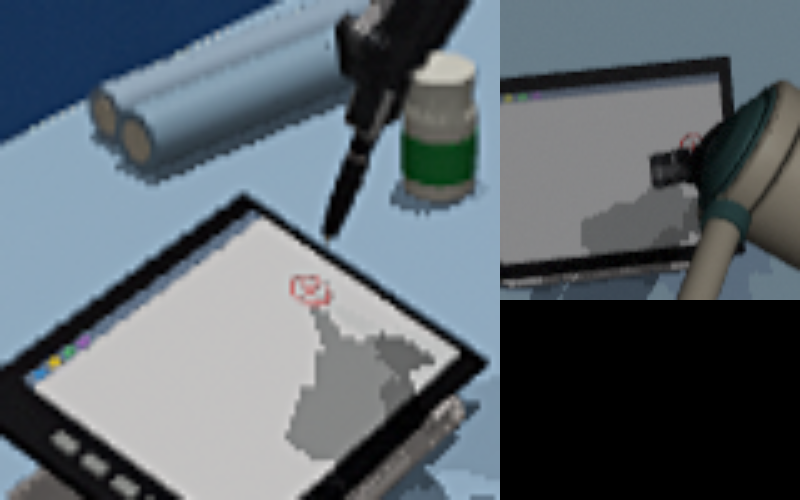

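The side view shows the nib tip at about (325.8,157.6) against a predicted (325.3,158.0), and the pen axis has the predicted slope. I'm moving down to about a 6 mm gap.

```bash
python3 -m creep '{"delta_pos":[[0.6,0.05,0.05],[1.4,0.05,0.05],[2.2,0.05,0.05],[2.8,0.05,0.05],[3.2,0.05,0.05],[3.4,0.05,0.05],[3.4,0.05,0.05],[3.4,0.05,0.05]],"dr":[[0,0,0],[0,0,0],[0,0,0],[0,0,0],[0,0,0],[0,0,0],[0,0,0],[0,0,0]]}'
python3 - <<'E'
from go import *
n=np.array([-.326,-.036,.945]);n/=np.linalg.norm(n); t=np.array([.5727,-.080,.065])
plan(t+n*.0918,-n,[.11,-1,0])
F=[]
for i in range(8):
    S=grab('side'); F.append(np.array(manip.get_state()['contact_force'])@n)
print('Fn',np.round(F,2),np.mean(F))
print('pred tip',proj(S,t+n*.006),'ring',proj(S,t))
a=cv2.resize(S['pixels'][135:195,290:360],None,fx=8,fy=8);cv2.imwrite('pics/c6.png',a)
E
```

```text
clock: 7.7
position: [0.5415, -0.0842, 0.1586]
ee_rot: [0.031, 0.815, 0.045, -0.578]
contact_force: [0.2, 0.2, -0.2]
width: 0.0124
cm [ 0.7  -0.07  0.09] dr [-0.001 -0.003  0.   ] p [ 0.5415 -0.0842  0.1586] axes [[0.329, 0.109, -0.938], [0.036, -0.994, -0.102], [-0.944, -0.001, -0.331]] q [-0.39  0.14  1.94  0.23  0.78  0.93] F [ 0.16  0.23 -0.25] w 0.012379246758758587 t 7.7
Fn [-0.66 -0.95 -0.43 -0.67 -0.81  0.09 -1.22  0.31] -0.5418089517496025
pred tip [[322.28581129 166.30352105]] ring [[321.758072   167.73800436]]
```

View pics/c6.png

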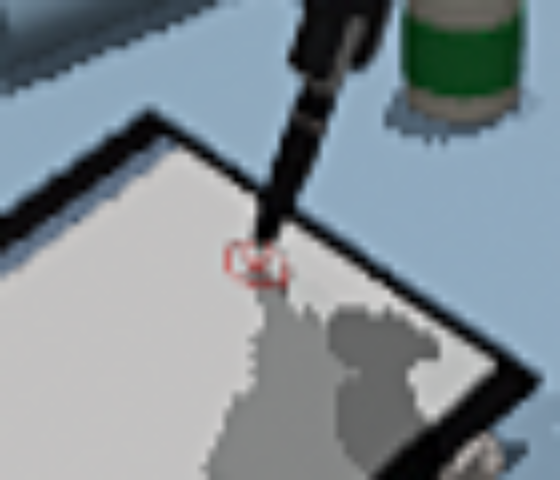

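The nib is just above the ring, with the barrel end at crop (265,240), the ring centre at (257,264), and a gap of roughly 4–6 mm. I'm creeping in and averaging the force, whose free baseline is about -0.5 N.

```bash
cat > f.py <<'E'
from go import *
n=np.array([-.326,-.036,.945]);n/=np.linalg.norm(n); t=np.array([.5727,-.080,.065])
F=[];P=[]
for i in range(10):
    S=grab('side'); s=manip.get_state(); F.append(np.array(s['contact_force'])@n);P.append(s['position'])
q=np.array(s['ee_rot']);X=R.from_quat(q[[1,2,3,0]]).as_matrix()[:,0]
p=np.mean(P,0);d=p-t
print('Fn',round(np.mean(F),2),'sd',round(np.std(F)/3,2),'tip-height est mm',round((d@n-.0918)*1e3,2),'lateral tip mm',np.round((p+X*.0918-t-n*((p+X*.0918-t)@n))*1e3,1),'ang deg',round(np.degrees(np.arccos(-X@n)),2),'w',s['width'],'t',s['clock'])
E
python3 -m creep '{"delta_pos":[[0.1,0,0],[0.2,0,0.02],[0.3,-0.03,0.05],[0.3,-0.03,0.05]],"dr":[[0,0,0],[0,0,0],[0,0,0],[0,0,0]]}'; python3 f.py
python3 -m creep '{"delta_pos":[[0.1,0,0],[0.2,0,0],[0.2,0,0],[0.2,0,0]],"dr":[[0,0,0],[0,0,0],[0,0,0],[0,0,0]]}'; python3 f.py
```

```text
clock: 8.5
position: [0.5416, -0.0836, 0.1552]
ee_rot: [0.031, 0.814, 0.045, -0.578]
contact_force: [0.4, 0.5, -0.0]
width: 0.0127
Fn -0.3 sd 0.14 tip-height est mm 3.87 lateral tip mm [ 0.5 -0.2  0.2] ang deg 0.18 w 0.012402929157497376 t 9.0
clock: 9.4
position: [0.5424, -0.0836, 0.1535]
ee_rot: [0.031, 0.814, 0.045, -0.578]
contact_force: [-0.3, 0.2, -0.5]
width: 0.0126
Fn -0.32 sd 0.16 tip-height est mm 1.88 lateral tip mm [ 0.5 -0.2  0.2] ang deg 0.17 w 0.012072949861179016 t 9.9
```

```bash
python3 -m creep '{"delta_pos":[[0.1,0,0],[0.15,0,0],[0.15,0,0]],"dr":[[0,0,0],[0,0,0],[0,0,0]]}'; python3 f.py
python3 -m creep '{"delta_pos":[[0.1,0,0],[0.15,0,0],[0.15,0,0]],"dr":[[0,0,0],[0,0,0],[0,0,0]]}'; python3 f.py
```

```text
clock: 10.2
position: [0.5431, -0.0836, 0.1523]
ee_rot: [0.031, 0.815, 0.045, -0.578]
contact_force: [-0.3, -0.4, 0.3]
width: 0.0124
Fn 0.95 sd 0.1 tip-height est mm 0.44 lateral tip mm [ 0.7 -0.2  0.2] ang deg 0.18 w 0.012321586643247343 t 10.7
clock: 11.0
position: [0.5435, -0.0835, 0.1508]
ee_rot: [0.031, 0.815, 0.045, -0.578]
contact_force: [-1.7, -1.2, 2.0]
width: 0.0126
Fn 2.48 sd 0.17 tip-height est mm -1.06 lateral tip mm [ 0.6 -0.2  0.2] ang deg 0.18 w 0.012420717292842656 t 11.5
```

The force rose 1.5 N over 1.5 mm, which matches the nib spring. The net force is about 2.8–3 N, so the nib is about 2.3 mm in. One close look before handing in.

```bash
python3 - <<'E'
from h import *
S=grab('side'); n=np.array([-.326,-.036,.945]);t=np.array([.5727,-.080,.065])
print(proj(S,t+n*.0055),proj(S,t),proj(S,t+n*.06))
a=cv2.resize(S['pixels'][135:185,295:355],None,fx=10,fy=10,interpolation=cv2.INTER_CUBIC);cv2.imwrite('pics/c7.png',a)
E
```

```text
[[322.24186039 166.42298445]] [[321.758072   167.73800436]] [[327.17846901 153.00755301]]
```

View pics/c7.png

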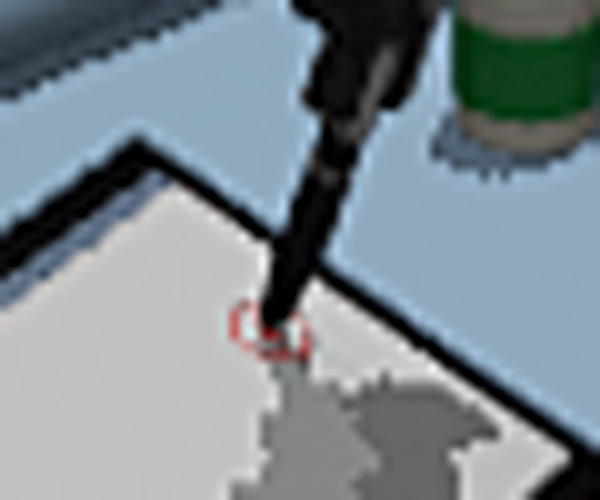

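The barrel ends at about crop (272,322), inside the ring centred at (271,331), so the nib is on the cross to within about 2 mm.

```bash
python3 -c "
from rig import manip
print(manip.sign_off()); s=manip.get_state(); print(s['clock'],s['contact_force'],s['width'])"
```

```text
the job is handed in; nothing more can be done
None
the job is handed in; nothing more can be done
```

The pen is out of the grey stand and its nib is on the red cross. I handed the job in with the gripper still holding it there, at about 12 s on the clock; no verdict was reported.

- **Position:** measured tool pose puts the nib tip about 0.7 mm from where I located the cross. In the last close crop the nib is inside the ring, within about 2 mm of its centre.
- **Angle:** the gripper is about 0.2° from square to the glass slope I measured. The two cameras put that slope at 19.3° and 19.0°. The pen looked straight in the gripper, but its own lean was only checked by eye in the pictures.
- **Pressure:** net force is about 2.8–3 N, so the nib is about 2.3 mm in. Over the last 1.5 mm the force rose 1.5 N, which matches the nib's spring.
- **Other objects:** the path stayed clear of the cup, bottle and phone. I did not measure their positions again at the end.

No check failed. The one small disagreement is that contact came about 1 mm earlier than I estimated, which is within the calibration error.

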